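# Free the set printing block from its gluing jig

### The arm

A 6-joint arm with a two-finger parallel gripper is mounted at the origin on the work surface. World frame = base frame: x ahead of the robot, y to its left, z up, the work surface at z = 0. Lengths are in mm, angles in degrees, forces in N, time in s.
With the tool pointing down it reaches from about 350 to 850 mm from the base axis. Payload 8.1 kg.
Tool frame: the origin (TCP) lies at the very end of the fingers, on their centre line; the grasp point (between the pads) lies 19 mm behind it; z points along the fingers, y is the direction in which the jaws open and shut (so a half turn about z gives the same grasp; the last joint's range is limited). The gripper opens to 85 mm and grips with 20 to 120 N. Pads are 22 mm wide; open, the fingers measure 114 mm over their backs; the gripper's body (76 mm by 85 mm) begins 54 mm behind the grasp point. The pads swing forward as they close: fully open they stand 13 mm farther back than shut.
Start: joints at [-76.914, 7.471, 85.268, -0, 87.261, -4.893], TCP at [185.225, -570.699, 231.292] pointing down, gripper open.
Joint ranges: [-169.43, 169.43], [-51.17, 129.36], [1.28, 143.12], [-76.62, 256.62], [0, 156.53], [-152.29, 152.29]. Speed limits (degrees/s): [136.94, 136.94, 159.86, 180, 180, 180].

### API

Orientations are given as [roll, pitch, yaw] about the fixed x, y, z axes, in that order (R = Rz(yaw) Ry(pitch) Rx(roll)).
In Python, from bench import r, eyes gives the robot as it stands. The module is installed in compiled form; this text tells all that it offers.
- The arm moves only by the tool play_rows, never from a script. Its argument "deltas" is a list of rows, each a list of 3 entries, a list of its own where there are three numbers: the shift along the tool's x, y, z in m, then the turn, a rotation vector about the tool's x, y, z in rad, then the closure, from 0 (fully open) to 1 (shut). A call has 1 to 8 rows; each row shifts and turns the pose as measured when the row begins, along the tool's axes as they then stand; what a row does not reach is not made up. A row lasts 1/8 s, in which the tool goes at most 62.5 mm and 10.7 degrees, less where a joint would pass 70% of its speed; a pose out of reach is approached as far as the arm can. A call with a gripper value outside its range is refused whole. The fingers move at their own pace and stop on an object; "force" is the grip in N (left out, the last holds). Time passes only in rows, so rows that do not move let the fingers close. It gives the time, the measured TCP pose, the force and the opening at its end, in the units of the state.
- r.sense(): the state, without advancing time (a new reading comes with each control period).
- eyes.snapshot(name): name is "side" or "top"; returns the picture (400x640x3 uint8, red, green, blue); there is no depth.
- eyes.get_calibration(name): a dict with "mtx" (3x3 intrinsics, pixels), "R" (3x3) and "t" (3): a world point X has camera coordinates R X + t. Camera axes: x right, y down, z forward; pixel columns grow to the right and rows downward; lengths in mm; the calibration is good to about 2 mm. A picture is of the moment at which its call begins. get_calibration takes no time and is no camera call.
- r.hand_in(): hands the job in, once; it reports no verdict.
The state is a dict: "time": time; "joint_pos": joint angles; "qd": joint speeds; "joint_efforts": joint torques, N m; "tool_pos": TCP position; "tcp_rot": TCP orientation; "ft_force": force on the tool from outside, world axes, zero at the start; "wrist_torque": the same for the moment, N m; "finger_gap": finger opening in mm.
Only numpy, scipy, OpenCV 4.12 (cv2) and the standard library are available. Lean on these libraries where they do the work, as an engineer would, in place of code of your own. Each camera call takes 0.05 s, during which the arm holds its last target. There are 200 camera calls.

### The job

The glue has set on the rectangular wooden printing block. Swing the steel hold-down bar of its jig up until it stands upright or leans back, then slide the block along its channel towards the open front end, without lifting it off the board, until the whole block is clear of where the bar lies but still on the board. Leave the bar up, let go of the block, and leave the round block in the other jig where it is.

Things in the scene. Friction and masses are not known exactly. Their poses are not given: they have to be found in the camera images.
- jig: Fixed plywood jig of the rectangular block (its twin holds a round one; left/right varies). Origin on the table under the channel; x along it from the open front (robot side) to the rear stop at 108 mm, z up. In mm: board x -150..120, y -75..75, top z 18; channel 78 wide at y 0, rails to z 26, stop to z 30; bar crosses x 20..40; hinge axis along x through x 30, y 65, z 46, ears to z 54.
- bar (a joint): Steel bar of that jig, rad: 0 = down across the channel 2 mm over the block (starts 0 to 0.08), 1.57 = upright, stop 2.1 leaning back. Stiff: stays where left, about 2 N at the handle. Runs from the hinge to jig -y. Round wooden handle, 22 mm thick, lies along it 142 to 190 mm from the hinge axis; grip at 168 (down: x 30, y -103, z 46 of jig), pinched along jig x it can pivot in the fingers.
- block_knob (a point): Grip point on the knob of the loose dark block, 0.16 kg: 100 mm long (x, along the channel) x 70 x 22 thick; upright round pale knob 24 mm wide, 35 tall, axis 25 mm behind block centre (block +x, to the rear). Point: 44 mm over the underside, 13 below knob top. Starts behind the bar near jig x 75, y 0, z 62 mm; block clear of the bar's place at jig x < -5 mm, at the board's front end at -75.
- disc_knob (a point): The same point on the knob of the round block (bystander, 72 mm in diameter, 22 mm thick, same wood and knob, its axis 14 mm off the disc's centre). It lies under the bar of the other, identical jig and is to stay there.
Things that resemble listed ones, but are neither listed nor needed, are in the scene too. Leave any turquoise or yellow look-alike of the part that bears block_knob alone.

How it is judged:
By the outcome, as a careful person would: the job done as asked, in the order asked, and still so for the second after the job is handed in, with the robot touching nothing.
It also fails if it takes over 51 s, if anything falls off the work surface, if the arm or the gripper's body presses on something with over 40 N, if the wrist force passes 120 N, or if a joint passes its speed limit or range.

## Working session

There is one attempt and no reset: what is moved stays moved. The work goes in short steps, Python scripts to look and compute and a tool call to move; the robot and the scene stay as the last step left them, time stands still between calls to the robot, and variables do not carry over. Pictures are saved under pics/ and viewed, about 8 in all and at most 12, crops included, and the job is handed in when it is done.

Besides the shell and the picture viewer there is one more tool, called after "Call:" as name(argument=value, ...), one argument or row to a line, values as JSON. play_rows: Moves the arm, as the interface text tells. Its arguments: {"type":"object","properties":{"deltas":{"type":"array"},"force":{"type":"number"}},"required":["deltas"]}

```bash
mkdir -p pics; python3 - <<'E'
from bench import r, eyes
import cv2, json
print(r.sense())
for n in ("top","side"):
    cv2.imwrite(f"pics/{n}0.png", eyes.snapshot(n)[:,:,::-1])
    c=eyes.get_calibration(n); print(n,{k:__import__('numpy').round(v,3).tolist() for k,v in c.items()})
E
```

```text
{'time': 0.0, 'joint_pos': array([-7.69146552e+01,  7.51468888e+00,  8.53323639e+01, -1.09570460e-03,
        8.72636888e+01, -4.89263890e+00]), 'qd': array([-0.00474705, -0.00198048,  0.02807202, -0.03073831, -0.18014878,
       -0.0110859 ]), 'joint_efforts': array([-4.20913175e-04, -5.69409120e+01, -5.00546551e+01, -1.36977692e-04,
        1.50619989e-02,  3.55508902e-06]), 'tool_pos': array([ 185.0763809 , -570.1254366 ,  230.21927291]), 'tcp_rot': array([-1.79889569e+02, -8.35466325e-03,  1.79780290e+01]), 'ft_force': array([-0.43316403, -0.71496755,  0.53539251]), 'wrist_torque': array([ 0.00337187,  0.02358786, -0.04017512]), 'finger_gap': 85.43846337634454}
top {'mtx': [[508.92, 0.0, 321.294], [0.0, 508.92, 201.57], [0.0, 0.0, 1.0]], 'R': [[0.072, -0.997, 0.002], [-0.973, -0.071, -0.219], [0.218, 0.014, -0.976]], 't': [-86.679, 457.977, 1261.542]}
side {'mtx': [[454.262, 0.0, 327.87], [0.0, 454.262, 204.325], [0.0, 0.0, 1.0]], 'R': [[-0.902, -0.431, 0.012], [-0.217, 0.43, -0.876], [0.373, -0.793, -0.482]], 't': [372.345, 187.412, 932.415]}
```

View pics/top0.png

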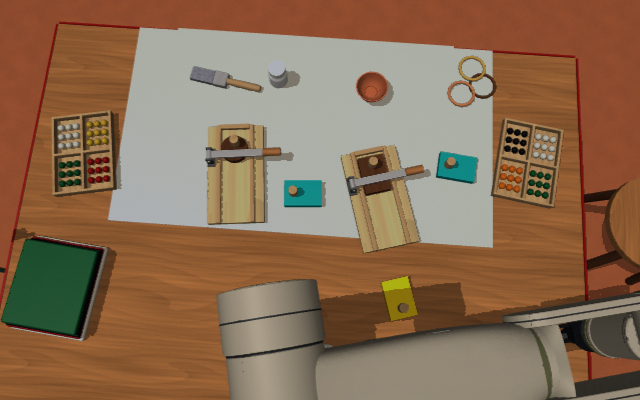

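View pics/side0.png

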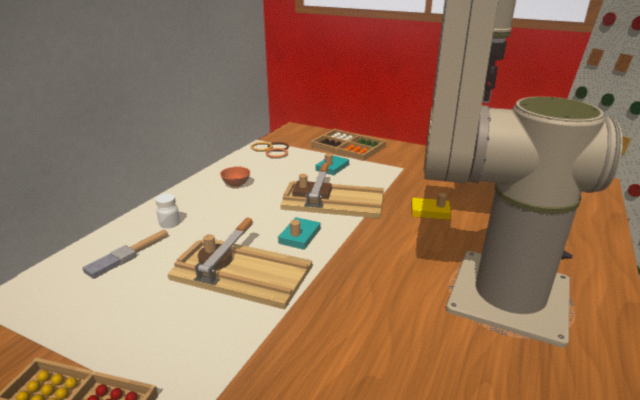

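Top view: the left jig (knob 234,142) holds the round disc and the right jig (knob 373,160) the dark rectangular block. The lookalikes are turquoise blocks at (303,192) and (457,166) and a yellow one at (400,298). My choice is the right jig, which I'll check in a close crop.

```bash
python3 - <<'E'
import cv2, numpy as np
a=cv2.imread("pics/top0.png")[135:260,325:440]; b=cv2.imread("pics/side0.png")[150:225,270:395]
a=cv2.resize(a,None,fx=4.8,fy=4.8,interpolation=cv2.INTER_CUBIC)
cv2.imwrite("pics/c1.png",a)
b=cv2.resize(b,None,fx=6,fy=6,interpolation=cv2.INTER_CUBIC); cv2.imwrite("pics/c2.png",b); print(a.shape,b.shape)
E
```

```text
(600, 552, 3) (450, 750, 3)
```

View pics/c1.png

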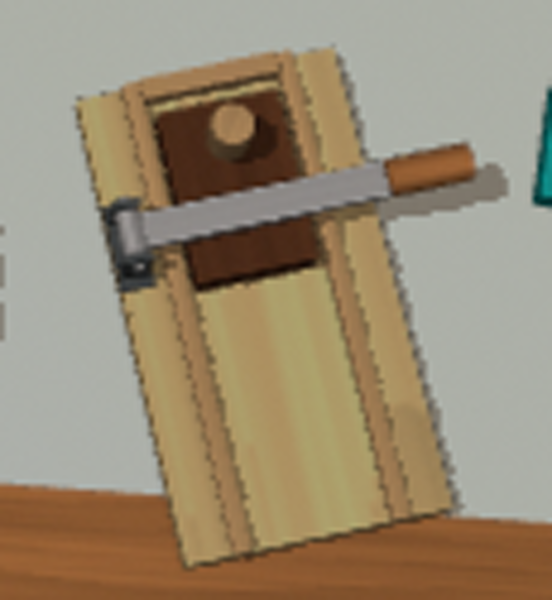

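View pics/c2.png

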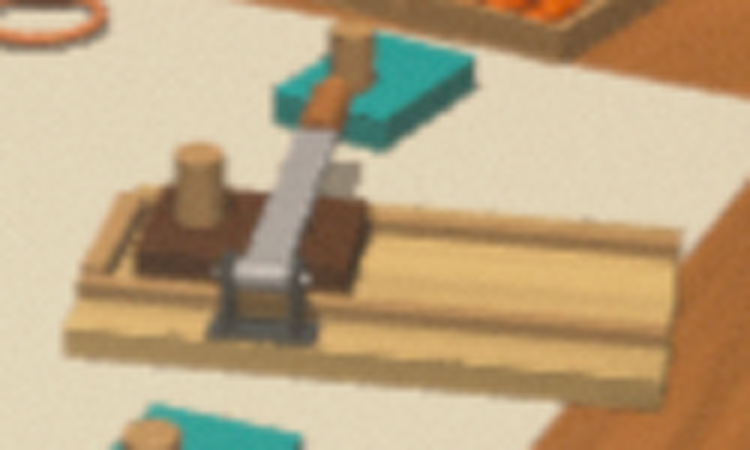

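The crop confirms it: a dark rectangular block under the right-hand jig's bar, knob top at top-view (374,161), handle tip near (423,168). Next I fit the jig pose.

```bash
cat > h.py <<'E'
import numpy as np, cv2
from scipy.optimize import least_squares
from scipy.spatial.transform import Rotation as Ro
from bench import r, eyes
C={n:eyes.get_calibration(n) for n in("top","side")}
def proj(n,X):
    c=C[n]; p=(np.atleast_2d(X)@np.array(c["R"]).T+np.array(c["t"]))@np.array(c["mtx"]).T
    return p[:,:2]/p[:,2:]
def j2w(P,X):
    X=np.atleast_2d(X).astype(float); c,s=np.cos(P[2]),np.sin(P[2])
    return np.c_[P[0]+c*X[:,0]-s*X[:,1],P[1]+s*X[:,0]+c*X[:,1],X[:,2]]
E
python3 - <<'E'
from h import *
f=lambda uv,s,o:(np.array(uv)+.5)/s-.5+np.array(o)
T=f([(187,568),(457,513),(338,47),(78,97)],4.8,(325,135)); S=f([(665,372),(66,328),(682,232)],6,(270,150))
XT=[(-150,75,18),(-150,-75,18),(120,-75,18),(120,75,18)]; XS=[(-150,75,18),(120,75,18),(-150,-75,18)]
res=lambda P:np.r_[(proj("top",j2w(P,XT))-T).ravel(),(proj("side",j2w(P,XS))-S).ravel()]
q=least_squares(res,[600,-150,0.2],x_scale=[100,100,.1]); P=q.x
print(P,np.degrees(P[2]),res(P).round(1)); np.save("P.npy",P)
KT=f([(235,124)],4.8,(325,135)); KS=f([(199,153)],6,(270,150))
k=least_squares(lambda k:np.r_[(proj("top",k)-KT).ravel(),(proj("side",k)-KS).ravel()],j2w(P,(75,0,75))[0])
print("knob top",k.x,k.fun,"exp",j2w(P,(75,0,75)))
HT=f([(472,160)],4.8,(325,135))
for th in (0,.04,.08):
  d=np.array([30,65-190*np.cos(th),46+190*np.sin(th)])
  print(th,proj("top",j2w(P,d)),HT,"side",(proj("side",j2w(P,d))-(270,150))*6)
print("grip",j2w(P,(30,-103,46)), "hinge",j2w(P,(30,65,46)),(proj("top",j2w(P,(30,65,46)))-(325,135))*4.8)
E
```

```text
[ 5.07662659e+02 -2.02416105e+02  2.82482068e-01] 16.185030271115167 [ 0.2 -0.1  0.1 -0.6  0.  -0.1  0.2  0.5  0.1  1.6 -0.4 -0.2  0.5 -0.4]
knob top [ 576.28404781 -180.15564173   74.53582032] [-0.04518178 -0.14919261  0.16066177  0.04450068] exp [[ 579.69015032 -181.51059019   75.        ]]
0 [[423.241748   168.87685085]] [[422.9375 167.9375]] side [[333.32322829 103.24431407]]
0.04 [[423.75883119 168.06955938]] [[422.9375 167.9375]] side [[333.41728248  89.51140887]]
0.08 [[424.1675833 167.2779428]] [[422.9375 167.9375]] side [[333.41021451  75.96364814]]
grip [[ 565.18389634 -292.97165333   46.        ]] hinge [[ 518.35554281 -131.63007374   46.        ]] [[133.09546262 232.63181832]]
```

```bash
cat >> h.py <<'E'
def plan(target,yaw,n,clo,tilt=None):
    """rows (tool axes, m/rad) from the present pose to TCP target in n rows; yaw in degrees, tool down"""
    s=r.sense(); p=s["tool_pos"]; R=Ro.from_euler("xyz",s["tcp_rot"],degrees=True)
    G=Ro.from_euler("xyz",[180,0,yaw],degrees=True)
    w=(R.inv()*G).as_rotvec()/n; d=(np.asarray(target)-p)/n/1000
    print("t %.2f gap %.1f F %s from %s rot %s to %s"%(s["time"],s["finger_gap"],s["ft_force"].round(1),p.round(1),s["tcp_rot"].round(1),np.round(target,1)))
    for i in range(n):
        print([(R.inv().apply(d)+0.).round(4).tolist(),w.round(4).tolist(),clo],end=",\n"); R=R*Ro.from_rotvec(w)
P=np.load("P.npy") if __import__("os").path.exists("P.npy") else None
E
python3 -c "
from h import *
g=j2w(P,(30,-103,0))[0]; YAW=np.degrees(P[2])+90
plan([g[0],g[1],150],YAW,16,0)"
```

```text
t 0.10 gap 85.6 F [0.5 0.7 0.3] from [ 185.1 -570.2  230.3] rot [-179.9   -0.    18. ] to [ 565.2 -293.   150. ]
[[0.0279, -0.0091, 0.005], [-0.0001, -0.0001, -0.0962], 0],
[[0.0287, -0.0064, 0.005], [-0.0001, -0.0001, -0.0962], 0],
[[0.0292, -0.0036, 0.005], [-0.0001, -0.0001, -0.0962], 0],
[[0.0294, -0.0008, 0.005], [-0.0001, -0.0001, -0.0962], 0],
[[0.0293, 0.002, 0.005], [-0.0001, -0.0001, -0.0962], 0],
[[0.029, 0.0048, 0.005], [-0.0001, -0.0001, -0.0962], 0],
[[0.0284, 0.0076, 0.005], [-0.0001, -0.0001, -0.0962], 0],
[[0.0275, 0.0103, 0.005], [-0.0001, -0.0001, -0.0962], 0],
[[0.0264, 0.0129, 0.005], [-0.0001, -0.0001, -0.0962], 0],
[[0.0251, 0.0154, 0.005], [-0.0001, -0.0001, -0.0962], 0],
[[0.0235, 0.0177, 0.005], [-0.0001, -0.0001, -0.0962], 0],
[[0.0217, 0.0199, 0.005], [-0.0001, -0.0001, -0.0962], 0],
[[0.0197, 0.0219, 0.005], [-0.0001, -0.0001, -0.0962], 0],
[[0.0175, 0.0236, 0.005], [-0.0001, -0.0001, -0.0962], 0],
[[0.0151, 0.0252, 0.005], [-0.0001, -0.0001, -0.0962], 0],
[[0.0126, 0.0266, 0.005], [-0.0001, -0.0001, -0.0962], 0],
```

Call:
play_rows(
  deltas=[
    [[0.028,-0.009,0.005],[0,0,-0.096],0],
    [[0.029,-0.006,0.005],[0,0,-0.096],0],
    [[0.029,-0.004,0.005],[0,0,-0.096],0],
    [[0.029,-0.001,0.005],[0,0,-0.096],0],
    [[0.029,0.002,0.005],[0,0,-0.096],0],
    [[0.029,0.005,0.005],[0,0,-0.096],0],
    [[0.028,0.008,0.005],[0,0,-0.096],0],
    [[0.028,0.01,0.005],[0,0,-0.096],0],
  ],
  force=40,
)

```text
time: 1.1
tool_pos: [376.3, -425.5, 185.2]
tcp_rot: [-179.6, -0.3, 63.1]
ft_force: [-0.2, 0.7, 0.3]
finger_gap: 85.4
```

Call:
play_rows(
  deltas=[
    [[0.026,0.013,0.005],[0,0,-0.096],0],
    [[0.025,0.015,0.005],[0,0,-0.096],0],
    [[0.023,0.018,0.005],[0,0,-0.096],0],
    [[0.022,0.02,0.005],[0,0,-0.096],0],
    [[0.02,0.022,0.005],[0,0,-0.096],0],
    [[0.017,0.024,0.005],[0,0,-0.096],0],
    [[0.015,0.025,0.005],[0,0,-0.096],0],
    [[0.013,0.027,0.005],[0,0,-0.096],0],
  ],
)

```text
time: 2.1
tool_pos: [566.1, -274.1, 139.5]
tcp_rot: [-179.7, -0.8, 108.6]
ft_force: [0.7, 0.8, -0.6]
finger_gap: 85.6
```

```bash
python3 -c "
from h import *
g=j2w(P,(30,-103,0))[0]; YAW=np.degrees(P[2])+90
plan([g[0],g[1],100],YAW,5,0)"
```

```text
t 2.10 gap 85.6 F [ 0.7  0.8 -0.6] from [ 566.1 -274.1  139.5] rot [-179.7   -0.8  108.6] to [ 565.2 -293.   100. ]
[[-0.0036, -0.0013, 0.0078], [-0.0011, -0.0029, 0.0086], 0],
[[-0.0036, -0.0013, 0.0079], [-0.0011, -0.0029, 0.0086], 0],
[[-0.0036, -0.0013, 0.0079], [-0.0011, -0.0029, 0.0086], 0],
[[-0.0036, -0.0013, 0.0079], [-0.0011, -0.0029, 0.0086], 0],
[[-0.0036, -0.0013, 0.0079], [-0.0011, -0.0029, 0.0086], 0],
```

Call:
play_rows(
  deltas=[
    [[-0.004,-0.001,0.008],[-0.001,-0.003,0.009],0],
    [[-0.004,-0.001,0.008],[-0.001,-0.003,0.009],0],
    [[-0.004,-0.001,0.008],[-0.001,-0.003,0.009],0],
    [[-0.004,-0.001,0.008],[-0.001,-0.003,0.009],0],
    [[-0.003,-0.001,0.008],[-0.001,-0.003,0.007],0],
    [[0,0,0],[0,0,0],0],
  ],
)

```text
time: 2.85
tool_pos: [564.9, -294.7, 94.4]
tcp_rot: [-179.8, -0.1, 105.9]
ft_force: [0.6, -0.1, 0.3]
finger_gap: 85.5
```

```bash
python3 -c "
from h import *
g=j2w(P,(30,-103,0))[0]; YAW=np.degrees(P[2])+90
plan([g[0],g[1],33],YAW,6,0)
a=eyes.snapshot('side')[60:260,230:430,::-1]; b=eyes.snapshot('top')[80:280,300:500,::-1]
cv2.imwrite('pics/d.png',cv2.resize(np.hstack([a,b]),None,fx=2,fy=2,interpolation=cv2.INTER_CUBIC))
"
```

```text
t 2.85 gap 85.5 F [ 0.6 -0.1  0.3] from [ 564.9 -294.7   94.4] rot [-1.798e+02 -1.000e-01  1.059e+02] to [ 565.2 -293.    33. ]
[[0.0002, 0.0002, 0.0102], [-0.0006, -0.0002, -0.0009], 0],
[[0.0002, 0.0002, 0.0102], [-0.0006, -0.0002, -0.0009], 0],
[[0.0002, 0.0001, 0.0102], [-0.0006, -0.0002, -0.0009], 0],
[[0.0003, 0.0001, 0.0102], [-0.0006, -0.0002, -0.0009], 0],
[[0.0003, 0.0001, 0.0102], [-0.0006, -0.0002, -0.0009], 0],
[[0.0003, 0.0001, 0.0102], [-0.0006, -0.0002, -0.0009], 0],
```

View pics/d.png

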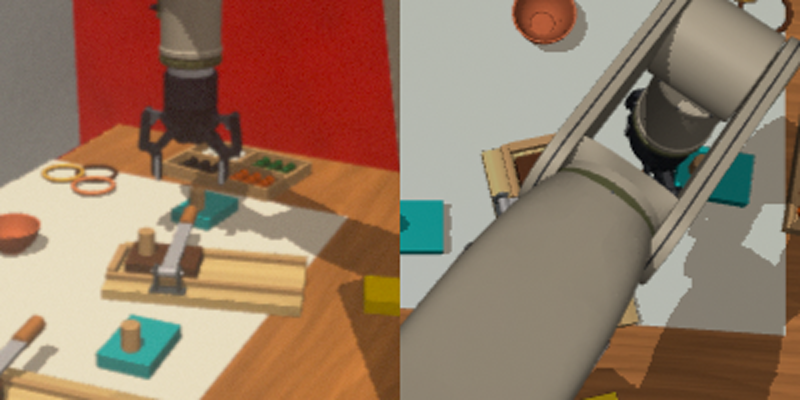

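The side view shows the open fingers straddling the handle (near 190,213 in the crop), with the turquoise block well off to the side. I'll descend and grip.

Call:
play_rows(
  deltas=[
    [[0,0,0.01],[0,0,0],0],
    [[0,0,0.01],[0,0,0],0],
    [[0,0,0.01],[0,0,0],0],
    [[0,0,0.01],[0,0,0],0],
    [[0.001,0,0.01],[0,0,0],0],
    [[0.001,0,0.009],[0,0,0],0],
    [[0,0,0],[0,0,0],0],
  ],
)

```text
time: 3.82
tool_pos: [564.8, -291.9, 32.0]
tcp_rot: [-179.8, -0.1, 106.0]
ft_force: [-0.8, 0.9, 0.0]
finger_gap: 85.4
```

Call:
play_rows(
  deltas=[
    [[0,0,0],[0,0,0],0.4],
    [[0,0,0],[0,0,0],0.7],
    [[0,0,0],[0,0,0],1],
    [[0,0,0],[0,0,0],1],
    [[0,0,0],[0,0,0],1],
    [[0,0,0],[0,0,0],1],
  ],
  force=30,
)

```text
time: 4.58
tool_pos: [565.6, -292.6, 33.5]
tcp_rot: [-179.9, 0.0, 106.0]
ft_force: [0.0, 1.2, -1.6]
finger_gap: 21.0
```

```bash
cat >> h.py <<'E'
def arc(dth,n,rad=168):
    s=r.sense(); p=s["tool_pos"]; R=Ro.from_euler("xyz",s["tcp_rot"],degrees=True)
    g=p-19*R.apply([0,0,1]); c,s_=np.cos(P[2]),np.sin(P[2]); d=g[:2]-P[:2]
    j=np.array([c*d[0]+s_*d[1],-s_*d[0]+c*d[1],g[2]]); th=np.arctan2(j[2]-46,65-j[1]); rr=np.hypot(j[2]-46,65-j[1])
    print("t %.2f jig grasp %s th %.3f rad %.1f F %s rot %s"%(s["time"],j.round(1),th,rr,s["ft_force"].round(1),s["tcp_rot"].round(1)))
    J=lambda t:np.array([30,65-rad*np.cos(t),46+rad*np.sin(t)])
    prev=j
    for i in range(n):
        q=J(th+dth*(i+1)); v=R.inv().apply(j2w(P,q)[0]-j2w(P,prev)[0])/1000; prev=q
        print(v.round(4).tolist())
E
python3 -c "
from h import *
arc(.075,8)"
```

```text
t 4.58 jig grasp [  30.6 -102.7   52.5] th 0.039 rad 167.8 F [ 0.   1.2 -1.6] rot [-179.9    0.   106. ]
[0.0008, -0.0006, -0.0126]
[0.0019, -0.0, -0.0125]
[0.0028, -0.0, -0.0123]
[0.0037, -0.0, -0.012]
[0.0046, -0.0, -0.0117]
[0.0055, -0.0, -0.0113]
[0.0063, -0.0, -0.0109]
[0.0071, -0.0, -0.0104]
```

Call:
play_rows(
  deltas=[
    [[0.001,0,-0.0125],[0,0,0],1],
    [[0.002,0,-0.0125],[0,0,0],1],
    [[0.003,0,-0.012],[0,0,0],1],
    [[0.004,0,-0.012],[0,0,0],1],
  ],
)

```text
time: 5.08
tool_pos: [562.6, -282.3, 83.7]
tcp_rot: [-179.9, 0.0, 106.0]
ft_force: [1.1, 0.2, -4.0]
finger_gap: 21.0
```

```bash
python3 -c "
from h import *
arc(.075,8)"
```

```text
t 5.08 jig grasp [ 30.5 -92.  102.7] th 0.346 rad 167.0 F [ 1.1  0.2 -4. ] rot [-179.9    0.   106. ]
[0.0037, -0.0005, -0.012]
[0.0056, -0.0, -0.0113]
[0.0064, -0.0, -0.0108]
[0.0072, -0.0, -0.0103]
[0.008, -0.0, -0.0098]
[0.0087, -0.0, -0.0091]
[0.0093, -0.0, -0.0085]
[0.0099, -0.0001, -0.0077]
```

Tracking well.

Call:
play_rows(
  deltas=[
    [[0.004,0,-0.012],[0,0,0],1],
    [[0.0055,0,-0.011],[0,0,0],1],
    [[0.0065,0,-0.011],[0,0,0],1],
    [[0.007,0,-0.0105],[0,0,0],1],
    [[0.008,0,-0.01],[0,0,0],1],
    [[0.0085,0,-0.009],[0,0,0],1],
    [[0.0095,0,-0.0085],[0,0,0],1],
    [[0.01,0,-0.0075],[0,0,0],1],
  ],
)

```text
time: 6.08
tool_pos: [544.3, -220.0, 167.5]
tcp_rot: [-179.8, -0.2, 106.0]
ft_force: [2.4, 0.9, -7.6]
finger_gap: 21.0
```

```bash
python3 -c "
from h import *
arc(.075,8)"
```

```text
t 6.08 jig grasp [ 30.3 -27.2 186.5] th 0.990 rad 168.0 F [ 2.4  0.9 -7.6] rot [-179.8   -0.2  106. ]
[0.0108, -0.0004, -0.0065]
[0.0113, -0.0001, -0.0057]
[0.0117, -0.0001, -0.0048]
[0.012, -0.0001, -0.0039]
[0.0122, -0.0001, -0.003]
[0.0124, -0.0, -0.0021]
[0.0125, -0.0, -0.0011]
[0.0126, -0.0, -0.0002]
```

Call:
play_rows(
  deltas=[
    [[0.011,0,-0.0065],[0,0,0],1],
    [[0.0115,0,-0.0055],[0,0,0],1],
    [[0.0115,0,-0.005],[0,0,0],1],
    [[0.012,0,-0.004],[0,0,0],1],
    [[0.012,0,-0.003],[0,0,0],1],
    [[0.0125,0,-0.002],[0,0,0],1],
    [[0.0125,0,-0.001],[0,0,0],1],
    [[0.0125,0,0],[0,0,0],1],
  ],
)

```text
time: 7.08
tool_pos: [516.1, -123.7, 197.7]
tcp_rot: [-179.8, 0.0, 105.9]
ft_force: [-0.6, -3.9, -4.6]
finger_gap: 19.9
```

```bash
python3 -c "
from h import *
arc(.075,4)"
```

```text
t 7.08 jig grasp [ 30.1  73.2 216.7] th 1.619 rad 170.9 F [-0.6 -3.9 -4.6] rot [-179.8    0.   105.9]
[0.0124, -0.0001, 0.0039]
[0.0124, -0.0001, 0.002]
[0.0123, -0.0, 0.0029]
[0.012, -0.0, 0.0038]
```

Call:
play_rows(
  deltas=[
    [[0.0125,0,0.003],[0,0,0],1],
    [[0.0125,0,0.002],[0,0,0],1],
    [[0.0125,0,0.003],[0,0,0],1],
    [[0,0,0],[0,0,0],1],
  ],
)

```text
time: 7.58
tool_pos: [506.1, -83.9, 192.6]
tcp_rot: [180.0, 0.1, 106.0]
ft_force: [0.8, 0.8, 0.1]
finger_gap: -0.0
```

```bash
python3 -c "
from h import *
arc(.05,2)
a=eyes.snapshot('side')[60:260,230:430,::-1]; b=eyes.snapshot('top')[80:280,300:500,::-1]
cv2.imwrite('pics/e.png',cv2.resize(np.hstack([a,b]),None,fx=2,fy=2,interpolation=cv2.INTER_CUBIC))"
```

```text
t 7.58 jig grasp [ 31.5 114.3 211.6] th 1.860 rad 172.8 F [0.8 0.8 0.1] rot [1.80e+02 1.00e-01 1.06e+02]
[0.0066, -0.0015, 0.0072]
[0.0079, -0.0, 0.003]
```

View pics/e.png

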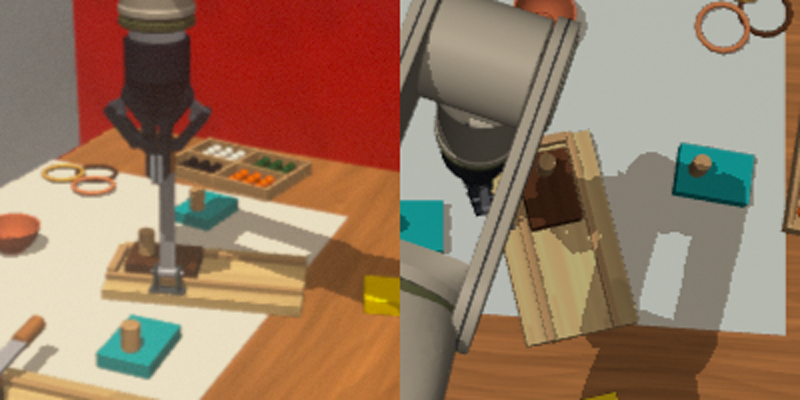

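The handle has slipped out of the fingers (gap 0) near upright. I'll rise clear and measure the bar angle.

Call:
play_rows(
  deltas=[
    [[0.004,0,-0.02],[0,0,0],1],
    [[0.004,0,-0.02],[0,0,0],1],
    [[0,0,-0.025],[0,0,0],1],
    [[0,0,-0.025],[0,0,0],1],
    [[0,0,0],[0,0,0],1],
  ],
)

```text
time: 8.3
tool_pos: [504.3, -78.6, 284.6]
tcp_rot: [-180.0, 0.1, 105.8]
ft_force: [0.3, 0.0, -0.3]
finger_gap: -0.0
```

```bash
python3 -c "
from h import *
arc(.05,1)
A=eyes.snapshot('side'); B=eyes.snapshot('top'); cv2.imwrite('pics/s2.png',A[:,:,::-1]);cv2.imwrite('pics/t2.png',B[:,:,::-1])
a=A[100:220,250:370,::-1]; b=B[110:230,300:420,::-1]
for th in (1.3,1.45,1.57,1.65,1.75,1.9):
  X=j2w(P,[(30,65-q*np.cos(th),46+q*np.sin(th)) for q in (190,142)]); print(th,((proj('side',X)-(250,100))*3.3).round(0).tolist(),((proj('top',X)-(300,110))*3.3+(396,0)).round(0).tolist())
cv2.imwrite('pics/e2.png',cv2.resize(np.hstack([a,b]),None,fx=3.3,fy=3.3,interpolation=cv2.INTER_CUBIC))"
```

```text
t 8.30 jig grasp [ 31.3 119.9 303.6] th 1.781 rad 263.4 F [ 0.3  0.  -0.3] rot [-1.800e+02  1.000e-01  1.058e+02]
[-0.0115, -0.0012, 0.0953]
1.3 [[222.0, 78.0], [219.0, 140.0]] [[659.0, 160.0], [634.0, 183.0]]
1.45 [[215.0, 83.0], [214.0, 145.0]] [[620.0, 165.0], [606.0, 187.0]]
1.57 [[209.0, 91.0], [209.0, 151.0]] [[588.0, 172.0], [583.0, 192.0]]
1.65 [[205.0, 98.0], [206.0, 157.0]] [[566.0, 176.0], [567.0, 195.0]]
1.75 [[200.0, 110.0], [203.0, 167.0]] [[539.0, 183.0], [547.0, 200.0]]
1.9 [[193.0, 133.0], [197.0, 184.0]] [[499.0, 194.0], [519.0, 208.0]]
```

View pics/e2.png

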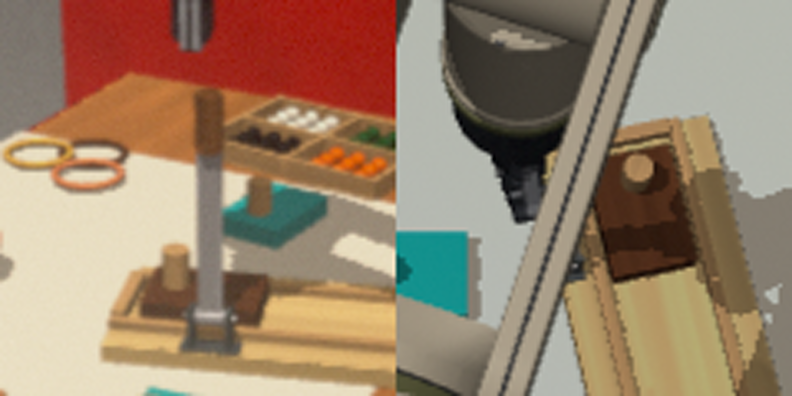

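The handle tip at crop (208,92) and handle/bar boundary at (209,150) give a bar angle of about 1.57: upright, but marginal. I'll go round to the -y side and push it further back with shut fingers.

Call:
play_rows(
  deltas=[
    [[-0.035,0,0],[0,0,0],1],
    [[-0.035,0,0],[0,0,0],1],
    [[-0.035,0,0],[0,0,0],1],
    [[0,0,0.03],[0,0,0],1],
    [[0,0,0.03],[0,0,0],1],
    [[0,0,0.025],[0,0,0],1],
    [[0,0,0],[0,0,0],1],
  ],
)

```text
time: 9.28
tool_pos: [526.8, -181.5, 182.0]
tcp_rot: [-179.0, -0.6, 105.8]
ft_force: [-0.1, -0.2, 0.3]
finger_gap: -0.1
```

```bash
python3 -c "
from h import *
arc(.05,1)"
```

```text
t 9.28 jig grasp [ 24.5  14.6 201. ] th 1.256 rad 163.0 F [-0.1 -0.2  0.3] rot [-179.    -0.6  105.8]
[0.0066, 0.0053, -0.0072]
```

Call:
play_rows(
  deltas=[
    [[0.01,0.005,-0.012],[0,-0.01,0],1],
    [[0.01,0,0],[0,0,0],1],
    [[0.01,0,0],[0,0,0],1],
    [[0.01,0,0],[0,0,0],1],
    [[0.01,0,0],[0,0,0],1],
    [[0.01,0,0],[0,0,0],1],
    [[0.007,0,0],[0,0,0],1],
    [[0,0,0],[0,0,0],1],
  ],
)

```text
time: 10.28
tool_pos: [514.2, -111.0, 198.5]
tcp_rot: [-179.3, 0.2, 105.9]
ft_force: [1.0, -0.1, -0.3]
finger_gap: 0.1
```

```bash
python3 -c "
from h import *
arc(.05,1)"
```

```text
t 10.28 jig grasp [ 32.   86.  217.5] th 1.693 rad 172.8 F [ 1.  -0.1 -0.3] rot [-179.3    0.2  105.9]
[0.0077, -0.0019, 0.006]
```

Call:
play_rows(
  deltas=[
    [[0.008,-0.001,0.004],[0,0,0],1],
    [[0.008,0,0.003],[0,0,0],1],
    [[0.007,0,0.003],[0,0,0],1],
    [[0.005,0,0.002],[0,0,0],1],
    [[0,0,0],[0,0,0],1],
    [[-0.015,0,0],[0,0,0],1],
    [[-0.02,0,-0.005],[0,0,0],1],
  ],
)

```text
time: 11.15
tool_pos: [514.7, -117.2, 190.5]
tcp_rot: [-179.3, 0.2, 106.0]
ft_force: [0.7, -0.2, 0.8]
finger_gap: -0.3
```

```bash
python3 -c "
from h import *
arc(.05,1); print(r.sense()['joint_pos'].round(0))
YAW=np.degrees(P[2])+90
k=j2w(P,(72.5,0,0))[0]
plan([k[0],k[1],150],YAW,8,0)"
```

```text
t 11.15 jig grasp [ 30.7  79.9 209.5] th 1.662 rad 164.2 F [ 0.7 -0.2  0.8] rot [-179.3    0.2  106. ]
[0.0087, -0.0008, -0.0028]
[-18.  -2.  99.  -1.  83. -34.]
t 11.15 gap -0.3 F [ 0.7 -0.2  0.8] from [ 514.7 -117.2  190.5] rot [-179.3    0.2  106. ] to [ 577.3 -182.2  150. ]
[[-0.0099, 0.0054, 0.005], [-0.0016, 0.0004, -0.0005], 0],
[[-0.01, 0.0053, 0.005], [-0.0016, 0.0004, -0.0005], 0],
[[-0.01, 0.0053, 0.005], [-0.0016, 0.0004, -0.0005], 0],
[[-0.01, 0.0053, 0.005], [-0.0016, 0.0004, -0.0005], 0],
[[-0.01, 0.0053, 0.005], [-0.0016, 0.0004, -0.0005], 0],
[[-0.01, 0.0053, 0.0051], [-0.0016, 0.0004, -0.0005], 0],
[[-0.01, 0.0053, 0.0051], [-0.0016, 0.0004, -0.0005], 0],
[[-0.01, 0.0053, 0.0051], [-0.0016, 0.0004, -0.0005], 0],
```

Call:
play_rows(
  deltas=[
    [[-0.02,0,0],[0,0,0],1],
    [[-0.02,0.005,0],[-0.002,0,0],0.5],
    [[-0.015,0.008,0.003],[-0.002,0,0],0],
    [[-0.01,0.01,0.008],[-0.002,0,0],0],
    [[-0.008,0.01,0.01],[-0.002,0,0],0],
    [[-0.003,0.007,0.01],[-0.002,0,0],0],
    [[0,0,0],[0,0,0],0],
  ],
)

```text
time: 12.02
tool_pos: [577.1, -194.4, 158.7]
tcp_rot: [-179.9, 0.3, 105.4]
ft_force: [-0.6, 0.6, -0.0]
finger_gap: 85.6
```

```bash
python3 -c "
from h import *
YAW=np.degrees(P[2])+90
k=j2w(P,(72.5,0,0))[0]
plan([k[0],k[1],46],YAW,1,0)
A=eyes.snapshot('side'); B=eyes.snapshot('top')
a=A[60:240,230:410,::-1]; b=B[90:270,260:440,::-1]
for th in (1.75,1.9,2.,2.1):
  X=j2w(P,[(30,65-q*np.cos(th),46+q*np.sin(th)) for q in (190,142)]); print(th,((proj('side',X)-(230,60))*2.2).round(0).tolist(),((proj('top',X)-(260,90))*2.2+(396,0)).round(0).tolist())
cv2.imwrite('pics/f.png',cv2.resize(np.hstack([a,b]),None,fx=2.2,fy=2.2,interpolation=cv2.INTER_CUBIC))"
```

```text
t 12.03 gap 85.6 F [-0.6  0.6 -0. ] from [ 577.1 -194.4  158.7] rot [-179.9    0.3  105.4] to [ 577.3 -182.2   46. ]
[[0.0123, 0.0037, 0.1127], [-0.0019, 0.0053, -0.0132], 0],
1.75 [[177.0, 161.0], [179.0, 199.0]] [[579.0, 166.0], [585.0, 177.0]]
1.9 [[172.0, 177.0], [176.0, 211.0]] [[553.0, 173.0], [566.0, 182.0]]
2.0 [[169.0, 189.0], [173.0, 220.0]] [[536.0, 179.0], [554.0, 186.0]]
2.1 [[166.0, 202.0], [171.0, 230.0]] [[520.0, 184.0], [542.0, 190.0]]
```

View pics/f.png

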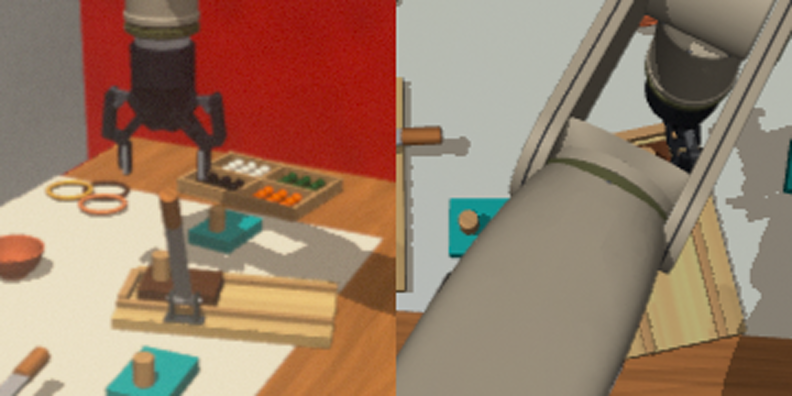

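The bar tip at crop (170,193) puts it at about 2.0 rad, leaning well back. Next I descend over the knob.

Call:
play_rows(
  deltas=[
    [[0.004,0.0015,0.01],[0,0.001,-0.004],0],
    [[0.004,0.0015,0.01],[0,0.001,-0.004],0],
    [[0.004,0.001,0.01],[0,0.001,-0.004],0],
    [[0,0,0.01],[0,0,0],0],
    [[0,0,0],[0,0,0],0],
  ],
)

```text
time: 12.75
tool_pos: [577.4, -179.8, 117.6]
tcp_rot: [-180.0, 0.2, 106.3]
ft_force: [0.8, 0.1, -0.0]
finger_gap: 85.2
```

```bash
python3 -c "
from h import *
YAW=np.degrees(P[2])+90
k=j2w(P,(72.5,0,0))[0]
plan([k[0],k[1],46],YAW,1,0)"
```

```text
t 12.75 gap 85.2 F [ 0.8  0.1 -0. ] from [ 577.4 -179.8  117.6] rot [-180.     0.2  106.3] to [ 577.3 -182.2   46. ]
[[-0.002, -0.0008, 0.0716], [-0.0006, 0.0033, 0.0014], 0],
```

Call:
play_rows(
  deltas=[
    [[-0.001,-0.001,0.012],[0,0.001,0],0],
    [[-0.001,0,0.012],[0,0.001,0],0],
    [[0,0,0.012],[0,0.001,0],0],
    [[0,0,0.012],[0,0,0],0],
    [[0,0,0.01],[0,0,0],0],
    [[0,0,0.008],[0,0,0],0],
    [[0,0,0.003],[0,0,0],0],
    [[0,0,0],[0,0,0],0],
  ],
)

```text
time: 13.75
tool_pos: [576.9, -182.6, 43.5]
tcp_rot: [-179.9, -0.0, 106.2]
ft_force: [0.3, -0.0, -0.7]
finger_gap: 85.3
```

Call:
play_rows(
  deltas=[
    [[0,0,-0.003],[0,0,0],0.3],
    [[0,0,0],[0,0,0],0.6],
    [[0,0,0],[0,0,0],1],
    [[0,0,0],[0,0,0],1],
    [[0,0,0],[0,0,0],1],
    [[0,0,0],[0,0,0],1],
  ],
  force=25,
)

```text
time: 14.5
tool_pos: [578.1, -183.1, 48.5]
tcp_rot: [179.9, 0.1, 106.2]
ft_force: [1.2, 0.6, 0.4]
finger_gap: 22.6
```

```bash
python3 -c "
from h import *
YAW=np.degrees(P[2])+90
arc(.1,1)
s=r.sense()['tool_pos']
k=j2w(P,(-30,0,0))[0]
plan([k[0],k[1],s[2]],YAW,8,1)"
```

```text
t 14.50 jig grasp [73.  -1.  67.5] th 0.315 rad 69.4 F [1.2 0.6 0.4] rot [1.799e+02 1.000e-01 1.062e+02]
[-0.0877, -0.043, -0.0461]
t 14.50 gap 22.6 F [1.2 0.6 0.4] from [ 578.1 -183.1   48.5] rot [1.799e+02 1.000e-01 1.062e+02] to [ 478.9 -210.8   48.5]
[[0.0001, -0.0129, -0.0], [0.0002, 0.0002, 0.0001], 1],
[[0.0001, -0.0129, -0.0], [0.0002, 0.0002, 0.0001], 1],
[[0.0001, -0.0129, -0.0], [0.0002, 0.0002, 0.0001], 1],
[[0.0001, -0.0129, -0.0], [0.0002, 0.0002, 0.0001], 1],
[[0.0001, -0.0129, -0.0], [0.0002, 0.0002, 0.0001], 1],
[[0.0001, -0.0129, -0.0], [0.0002, 0.0002, 0.0001], 1],
[[0.0001, -0.0129, -0.0], [0.0002, 0.0002, 0.0001], 1],
[[0.0001, -0.0129, -0.0], [0.0002, 0.0002, 0.0001], 1],
```

The knob is gripped (22.6). To avoid any lift I'll open to about 34 mm and let the rear finger push the block forward.

Call:
play_rows(
  deltas=[
    [[0,0,0.001],[0,0,0],0.6],
    [[0,0,0],[0,0,0],0.6],
    [[0,0,0],[0,0,0],0.6],
    [[0,-0.006,0],[0,0,0],0.6],
    [[0,-0.008,0],[0,0,0],0.6],
    [[0,-0.009,0],[0,0,0],0.6],
    [[0,-0.009,0],[0,0,0],0.6],
    [[0,-0.009,0],[0,0,0],0.6],
  ],
)

```text
time: 15.5
tool_pos: [536.3, -195.2, 47.3]
tcp_rot: [179.9, 0.1, 106.3]
ft_force: [0.7, -0.0, -1.0]
finger_gap: 34.1
```

```bash
python3 -c "
from h import *
arc(.1,1); print(r.sense()['finger_gap'])
k=j2w(P,(-35,0,0))[0]
plan([k[0],k[1],48],np.degrees(P[2])+90,8,.6)"
```

```text
t 15.50 jig grasp [29.5 -1.  66.3] th 0.299 rad 69.0 F [ 0.7 -0.  -1. ] rot [1.799e+02 1.000e-01 1.063e+02]
[-0.0889, 0.0004, -0.0447]
34.09331703218817
t 15.50 gap 34.1 F [ 0.7 -0.  -1. ] from [ 536.3 -195.2   47.3] rot [1.799e+02 1.000e-01 1.063e+02] to [ 474.  -212.2   48. ]
[[0.0001, -0.0081, -0.0001], [0.0002, 0.0002, 0.0002], 0.6],
[[0.0001, -0.0081, -0.0001], [0.0002, 0.0002, 0.0002], 0.6],
[[0.0001, -0.0081, -0.0001], [0.0002, 0.0002, 0.0002], 0.6],
[[0.0001, -0.0081, -0.0001], [0.0002, 0.0002, 0.0002], 0.6],
[[0.0001, -0.0081, -0.0001], [0.0002, 0.0002, 0.0002], 0.6],
[[0.0001, -0.0081, -0.0001], [0.0002, 0.0002, 0.0002], 0.6],
[[0.0001, -0.0081, -0.0001], [0.0002, 0.0002, 0.0002], 0.6],
[[0.0001, -0.0081, -0.0001], [0.0002, 0.0002, 0.0002], 0.6],
```

Call:
play_rows(
  deltas=[
    [[0,-0.008,0],[0,0,0],0.6],
    [[0,-0.008,0],[0,0,0],0.6],
    [[0,-0.008,0],[0,0,0],0.6],
    [[0,-0.008,0],[0,0,0],0.6],
    [[0,-0.008,0],[0,0,0],0.6],
    [[0,-0.008,0],[0,0,0],0.6],
    [[0,-0.008,0],[0,0,0],0.6],
    [[0,-0.006,0],[0,0,0],0.6],
  ],
)

```text
time: 16.5
tool_pos: [472.3, -213.9, 47.4]
tcp_rot: [179.9, 0.1, 106.2]
ft_force: [0.3, 0.2, -0.5]
finger_gap: 34.2
```

```bash
python3 -c "
from h import *
arc(.1,1); print(r.sense()['finger_gap'])
A=eyes.snapshot('side')
cv2.imwrite('pics/g.png',cv2.resize(A[60:240,230:410,::-1],None,fx=3.3,fy=3.3,interpolation=cv2.INTER_CUBIC))
print(((proj('side',j2w(P,[(-30,0,75),(-105,35,40),(-5,35,40),(20,39,26)]))-(230,60))*3.3).round())"
```

```text
t 16.50 jig grasp [-37.2  -1.1  66.4] th 0.299 rad 69.2 F [ 0.3  0.2 -0.5] rot [1.799e+02 1.000e-01 1.062e+02]
[-0.0889, 0.0672, -0.0445]
34.2232459596332
[[362. 388.]
 [446. 453.]
 [325. 442.]
 [294. 457.]]
```

View pics/g.png

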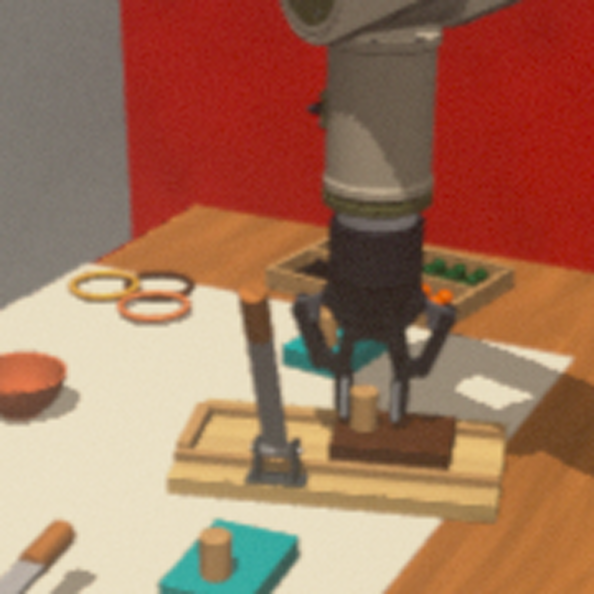

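The knob top at crop (363,390) matches jig x ≈ -30, the block lies flat in front of the bar's place, and the bar leans back. I'll open and withdraw upward.

Call:
play_rows(
  deltas=[
    [[0,0.003,0],[0,0,0],0.3],
    [[0,0,0],[0,0,0],0],
    [[0,0,0],[0,0,0],0],
    [[0,0,-0.02],[0,0,0],0],
    [[-0.005,0,-0.03],[0,0,0],0],
    [[-0.01,0,-0.03],[0,0,0],0],
    [[-0.02,0,-0.03],[0,0,0],0],
    [[-0.02,0,-0.02],[0,0,0],0],
  ],
)

```text
time: 17.55
tool_pos: [489.1, -264.4, 178.0]
tcp_rot: [-179.8, -0.2, 106.4]
ft_force: [-0.0, 0.3, -0.7]
finger_gap: 85.5
```

Call:
play_rows(
  deltas=[
    [[-0.03,0,-0.01],[0,0,0],0],
    [[-0.03,0,0],[0,0,0],0],
    [[-0.03,0,0],[0,0,0],0],
    [[-0.03,0,0],[0,0,0],0],
    [[-0.03,0,0],[0,0,0],0],
    [[0,0,0],[0,0,0],0],
    [[0,0,0],[0,0,0],0],
  ],
)

```text
time: 18.42
tool_pos: [534.9, -413.6, 190.0]
tcp_rot: [-179.9, -0.0, 106.5]
ft_force: [0.9, -0.3, 0.9]
finger_gap: 85.6
```

```bash
python3 -c "
from h import *
A=eyes.snapshot('side'); B=eyes.snapshot('top')
b=B[90:270,190:460,::-1]; a=A[130:310,150:420,::-1]
cv2.imwrite('pics/h.png',cv2.resize(np.vstack([a,b]),None,fx=1.65,fy=1.65,interpolation=cv2.INTER_CUBIC))
print(((proj('side',j2w(P,[(-30,0,75)]))-(150,130))*1.65).round(),((proj('top',j2w(P,[(-30,0,75)]))-(190,90))*1.65+(0,297)).round())
print(((proj('side',j2w(P,[(30,65-190*np.cos(t),46+190*np.sin(t)) for t in (1.57,1.9,2,2.1)]))-(150,130))*1.65).round().tolist())"
```

```text
[[313.  79.]] [[320. 475.]]
[[270.0, -4.0], [261.0, 17.0], [259.0, 26.0], [257.0, 36.0]]
```

View pics/h.png

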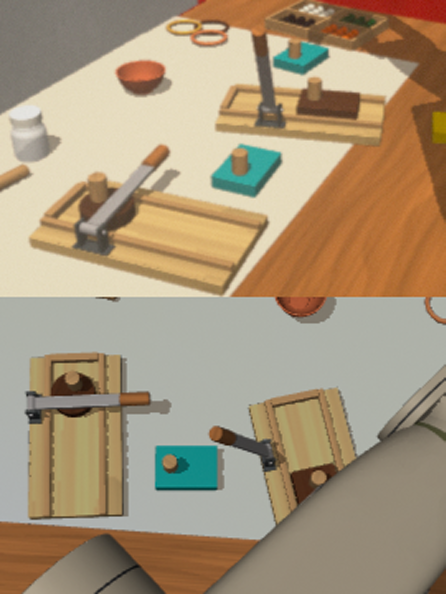

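The knob top at (315,80) side and (320,478) top matches jig x ≈ -30. The bar tip near (260,36) shows it leaning back at 2.0–2.1, and the disc is still under its bar. The robot touches nothing, so I'm handing in.

```bash
python3 -c "
from bench import r
print(r.hand_in(), r.sense()['time'])"
```

```text
the job is handed in; nothing more can be done
the job is handed in; nothing more can be done
```

The job is done and handed in at about 18.5 s of the 51 s allowed. I swung the bar up first. I then gripped the knob, opened the fingers slightly, and pushed the block forward with the rear finger so it stayed flat on the board.

**Final checks, both cameras:**
- **Bar:** it leans back at about 2.0–2.1 rad.
- **Block:** its knob is at about jig x -30 mm. That puts the block at x -105 to -5, 25 mm in front of where the bar lies and fully on the board.
- **Round block:** it is still under its own bar.
- **Gripper:** it is open and well away from everything, with no contact force reading.

**One thing went wrong:** the handle slipped out of the fingers when the bar was about upright. I pushed it further back with the fingers shut, and it stayed there.

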